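# Press-and-turn open the cleaning-tablet tub and put the stray tablet away

### The job

Open the child-resistant tub of fryer-cleaning tablets: press its orange cap down hard, turn it anticlockwise while pressed, lift it off and set it down bar side up on the flat of the brown paper plate, near the plate's middle. Then put the stray red-and-blue cleaning tablet into the open tub. Leave the other things on the table standing where they are.

Things in the scene. Friction and masses are not known exactly. Their poses are not given: they have to be found in the camera images.
- tub: White tub with a green band, fixed upright in a black holder (100 mm across) on the table; it cannot move or turn. Body 80 mm across up to 68 mm high, then a shoulder and a neck 50 mm across; open mouth 44 mm inside, 112 mm above the table. Tablets inside reach 50 mm above the table. Three lugs stand out from the neck under the cap. Origin on its axis at table height, z up.
- tub_mouth (a point): Centre of the tub's mouth, at the height of the neck's rim, 112 mm above the table.
- cap: Loose orange cap, 62 g, 69 mm across, on the tub at the start with its origin 93.5 mm above the table and its x axis along the tub's. Origin at the centre of its underside, z up. Flat top 33 mm above the origin; on it an upright bar 12 mm thick (y), 54 mm long (x), 20 mm tall. Three hooks inside are caught under the neck's lugs: it can neither turn nor lift until pressed down.
- cap_top (a point): Centre of the cap's flat top at the foot of the bar, 33 mm above the cap's underside, 126.5 mm above the table at the start. Once pressed, turn the cap anticlockwise seen from above, keeping it pressed: free to lift from 35 degrees on, it meets the next hook at about 90 degrees; 60 is best. It can then be lifted straight off.
- cap_spring (a joint): How far the cap is pressed down on its sprung inner liner, m: 0 = not pressed, 0.007 = at the stop. It takes 6 N to begin, 13 N at 4.5 mm (the least that frees the hooks for turning), 16.5 N at the stop; let go, it springs back.
- plate: Brown paper plate, stuck to the table: flat 165 mm across, 4 mm thick, with a thin low rim 194 mm across and 9 mm high that gives way. Origin at its centre at table height.
- tablet: Loose stray cleaning tablet lying flat on the table, blue below and red above: 26 mm (x) by 18 mm (y) by 14 mm high, 18 g. Origin at the centre of its underside.
- tablet_mid (a point): Middle of the stray tablet.
- dip_pot: Loose yellow dip pot, 60 mm across, 28 mm high; leave it. Origin at the centre of its underside.
- ketchup: Loose red sauce bottle, 62 mm across, 190 mm high; leave it. Origin at the centre of its underside.
- salt_jar: Loose glass jar, 68 mm across, 100 mm high; leave it. Origin at the centre of its underside.
- cup: Loose paper cup, 80 mm across, 100 mm high; leave it. Origin at the centre of its underside.
- spatula: Loose spatula lying on the table at the robot's right; leave it.
Not all that is in view belongs to the job. Of the things that look like the cap, the larger one is meant.

How it is judged:
By the outcome, as a careful person would: the job done as asked, in the order asked, and still so for the second after the job is handed in, with the robot touching nothing.
It also fails if it takes over 53 s, if anything falls off the work surface, if the arm or the gripper's body presses on something with over 40 N, if the wrist force passes 120 N, or if a joint passes its speed limit or range.

### The arm

A 6-joint arm with a two-finger parallel gripper is mounted at the origin on the work surface. World frame = base frame: x ahead of the robot, y to its left, z up, the work surface at z = 0. Lengths are in m, angles in rad, forces in N, time in s.
With the tool pointing down it reaches from about 0.35 to 0.775 m from the base axis. Payload 5.5 kg.
Tool frame: the origin (TCP) lies midway between the tips of the shut fingers; the grasp point (between the pads) lies 19 mm behind it; z points along the fingers, y is the line along which they close (so a half turn about z gives the same grasp; the last joint's range is limited). The gripper opens to 85 mm and grips with 20 to 120 N. Pads are 22 mm wide; open, the fingers measure 114 mm over their backs; the gripper's body (76 mm by 85 mm) begins 54 mm behind the grasp point. The pads swing forward as they close: fully open they stand 13 mm farther back than shut.
Start: joints at [1.184, 0.313, 0.046, 1.304, 0, 1.431], TCP at [0.14, 0.558, 0.231] pointing down, gripper open.
Joint ranges: [-2.76, 2.76], [-0.86, 1.69], [-1.03, 1.26], [-2.2, 2.34], [-1.47, 1.5], [-3.14, 3.14]. Speed limits (rad/s): [2.57, 2.57, 3.14, 3.14, 3.14, 3.14].

### API

Orientations are given as a unit quaternion [w, x, y, z].
In Python, from workcell import env gives the robot as it stands.
- The arm moves only by the tool move_arm, never from a script. Its argument "targets" is a list of rows, each a list of 3 entries, a list of its own where there are three numbers: the shift along the tool's x, y, z in mm, then the turn, a rotation vector about the tool's x, y, z in units of 10 degrees (1.0 is 10 degrees), then the closure, from -1 (fully open) to 1 (shut). In form: [[[dx, dy, dz], [ax, ay, az], gripper], ...]. A call has 1 to 5 rows; each row is the pose to reach, as a shift and turn from the pose commanded when the call began, along the tool's axes at that moment; what a row does not reach only later rows make up. A row lasts 1/8 s, in which the tool goes at most 62.5 mm and 10.7 degrees, less where a joint would pass 70% of its speed; a pose out of reach is approached as far as the arm can. A call with a gripper value outside its range is refused whole. The fingers move at their own pace and stop on an object; "squeeze" is the grip in N (left out, the last holds). Time passes only in rows, so rows that repeat a pose let the fingers close. It gives the time, the measured TCP pose, the force, the opening and the grip force at its end, in the units of the state.
- env.get_state(): the state, without advancing time (a new reading comes with each control period).
- env.read_camera(name): name is "scene" or "top" or "wrist"; returns a dict with "pixels" (400x640x3 uint8, red, green, blue), "fovy" (degrees; the focal length in pixels is half the picture's height over the tangent of half this angle, whatever the lens; pixels are square), "cx", "cy" (the principal point, pixels), "extrinsics" (4x4, takes a point from world to camera coordinates); the wrist camera has in their place "mount" (4x4, takes a point from camera to tool coordinates, whose origin is the TCP and whose axes are the flange's). Camera axes: x right, y up, looking along -z (the intrinsics and any distortion apply to the point x, -y, -z); pixel columns grow to the right and rows downward; lengths in m; the calibration is good to about 2 mm. The wrist camera is an equidistant fisheye: a pixel r from the principal point sees the ray r / f radians off the axis. A picture is of the moment at which its call begins: read the wrist's pose just before it. There is no depth.
- env.hand_in(): hands the job in; it is judged then, once.
Trained networks look in a picture, given as the dict that the camera call returned (one of the last four; its "shot" number tells which), for a name from the list of things; names that differ only in an ending like _2 or _b are one class to them, and where a whole thing is asked for, a point or a joint stands for the part that bears it (a point fixed in the world has none). Each returns a list of dicts, best first, with "confidence" (0 to 1); they miss things now and then, are a little off and sometimes report something else, mostly with a low value. They report only what shows in the picture. A call takes as long as a camera call. They do not tell look-alikes from the thing itself.
- env.spot_in(thing, picture): "centre" ([x, y, z] in m, in world coordinates, good to about 4 mm: the middle of the surface that is visible of it).
- env.regions_of(thing, picture): "mask" (400x640 bool, what is visible of it).
- env.landmark_of(thing, picture): "centre" ([x, y, z] in m, in world coordinates, good to about 4 mm: a listed point, or the origin of a listed thing).
The state is a dict: "clock": time; "joint_pos": joint angles; "qvel": joint speeds; "tau": joint torques, N m; "tcp_pos": TCP position; "orientation": TCP orientation; "wrist_force": force on the tool from outside, world axes, zero at the start; "ft_torque": the same for the moment, N m; "finger_gap": finger opening in m; "grip_force": force on a finger pad.
Only numpy, scipy, OpenCV 4.12 (cv2) and the standard library are available. Lean on these libraries where they do the work, as an engineer would, in place of code of your own. Each camera call takes 0.05 s, during which the arm holds its last target. There are 200 camera calls.

## Working session

There is one attempt and no reset: what is moved stays moved. The work goes in short steps, Python scripts to look and compute and a tool call to move; the robot and the scene stay as the last step left them, time stands still between calls to the robot, and variables do not carry over. Pictures are saved under pics/ and viewed, at most 13 in all, crops included, and the job is handed in when it is done.

Besides the shell and the picture viewer there is one more tool, called after "Call:" as a command line: name --argument value ..., lists and objects as JSON in quotes. move_arm: Moves the arm, as the interface text tells. Its arguments: {"type":"object","properties":{"targets":{"type":"array","items":{"type":"array"}},"squeeze":{"type":"number"}},"required":["targets"]}

```bash
mkdir -p pics; ls
cat > h.py <<'E'
import numpy as np, cv2
from workcell import env
from scipy.spatial.transform import Rotation as R
def save(p,n): cv2.imwrite('pics/'+n,cv2.cvtColor(p['pixels'],cv2.COLOR_RGB2BGR))
def st():
    s=env.get_state(); q=s['orientation']; return s,R.from_quat([q[1],q[2],q[3],q[0]]).as_matrix()
def proj(p,X):
    f=200/np.tan(np.radians(p['fovy'])/2); c=p['extrinsics']@np.append(X,1)
    return p['cx']+f*c[0]/-c[2], p['cy']+f*-c[1]/-c[2]
E
cat > a.py <<'E'
from h import *
s,M=st(); print(s['clock'],s['tcp_pos'],M.round(3).tolist(),s['finger_gap'])
ps=[env.read_camera(n) for n in('scene','top')]
both=[]
for n,p in zip(('scene','top'),ps):
    save(p,n+'.png')
    for t in ['tub','cap','plate','tablet','dip_pot','ketchup','salt_jar','cup','spatula','cap_top','tub_mouth','tablet_mid']:
        for d in env.landmark_of(t,p)[:3]: print(n,t,np.round(d['centre'],3).tolist(),round(d['confidence'],2))
    print({k:v for k,v in p.items() if k not in('pixels','extrinsics')})
E
python3 a.py
```

```text
pics
0.0 [0.14029573 0.55709921 0.23040423] [[-0.97, 0.244, -0.001], [0.244, 0.97, -0.002], [0.0, -0.002, -1.0]] 0.08549134815857096
scene tub [0.561, -0.244, -0.002] 0.6
scene cap [0.62, -0.125, -0.001] 0.82
scene cap [0.566, -0.247, 0.093] 0.75
scene plate [0.583, 0.191, -0.001] 0.63
scene tablet [0.449, 0.027, 0.0] 0.62
scene dip_pot [0.603, 0.006, 0.003] 0.72
scene ketchup [0.771, -0.059, 0.001] 0.7
scene salt_jar [0.767, 0.159, 0.002] 0.9
scene cup [0.767, -0.222, 0.001] 0.82
scene spatula [0.527, -0.456, 0.0] 0.87
scene cap_top [0.619, -0.119, 0.023] 0.84
scene cap_top [0.562, -0.248, 0.128] 0.62
scene cap_top [0.448, 0.027, 0.003] 0.62
scene tub_mouth [0.564, -0.245, 0.11] 0.96
scene tablet_mid [0.452, 0.029, 0.01] 0.68
{'fovy': 53.67832968525005, 'cx': 314.03177675204705, 'cy': 198.85074601889207, 'shot': 1}
top tub [0.567, -0.247, 0.003] 0.95
top tub [0.526, -0.454, 0.004] 0.41
top cap [0.623, -0.126, -0.002] 0.62
top cap [0.566, -0.244, 0.095] 0.59
top plate [0.585, 0.189, -0.001] 0.9
top tablet [0.454, 0.03, 0.001] 0.59
top dip_pot [0.606, 0.003, 0.002] 0.56
top dip_pot [0.768, -0.061, 0.001] 0.2
top ketchup [0.768, -0.062, 0.001] 0.72
top salt_jar [0.765, 0.158, 0.008] 0.58
top cup [0.77, -0.222, -0.003] 0.9
top spatula [0.524, -0.455, 0.002] 0.58
top cap_top [0.562, -0.25, 0.126] 0.6
top tub_mouth [0.568, -0.249, 0.117] 0.65
top tablet_mid [0.454, 0.027, 0.003] 0.5
{'fovy': 46.925489222479825, 'cx': 325.5770025434986, 'cy': 206.36785767726874, 'shot': 2}
```

View pics/scene.png

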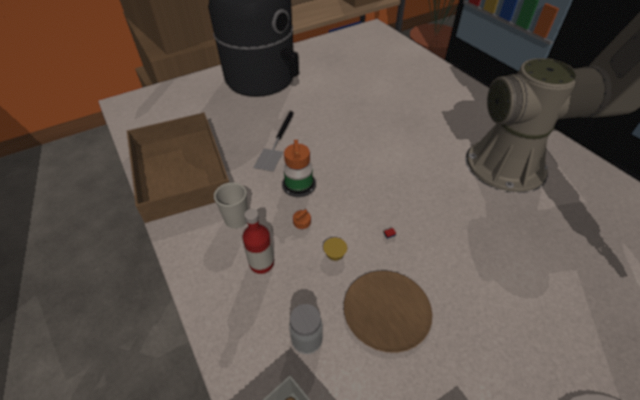

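View pics/top.png

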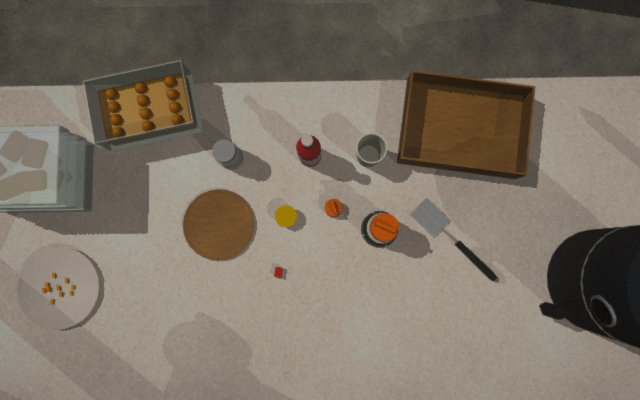

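Candidates for the cap: the orange cap on the tub (scene 297,155; top 384,227), and a smaller loose orange one on the table (scene 302,218; top 333,208). I'll use the larger one, on the tub. The tablet is the red block (scene 390,232; top 279,272). Next is a close crop to check this and get the bar's angle.

```bash
cat > b.py <<'E'
from h import *
p=env.read_camera('top'); img=p['pixels']
c=cv2.resize(img[185:255,310:430],None,fx=6,fy=6,interpolation=cv2.INTER_CUBIC)
cv2.imwrite('pics/crop.png',cv2.cvtColor(c,cv2.COLOR_RGB2BGR))
o=np.array([.565,-.247,.1465])
print('centre',proj(p,o))
for a in range(0,180,15):
    d=np.array([np.cos(np.radians(a)),np.sin(np.radians(a)),0])*.027
    print(a,np.round((np.array([*proj(p,o+d),*proj(p,o-d)])-[310,185,310,185])*6))
print(proj(p,[.453,.028,.014]),p['extrinsics'].round(2).tolist())
E
python3 b.py
```

```text
centre (np.float64(385.6702175309872), np.float64(226.58485961608292))
0 [452. 182. 456. 317.]
15 [435. 185. 473. 314.]
30 [419. 192. 489. 307.]
45 [405. 203. 503. 296.]
60 [395. 217. 513. 282.]
75 [389. 233. 519. 266.]
90 [387. 251. 521. 248.]
105 [390. 268. 518. 231.]
120 [397. 284. 511. 215.]
135 [408. 298. 500. 201.]
150 [422. 308. 486. 191.]
165 [438. 315. 470. 184.]
(np.float64(277.8610648729269), np.float64(272.3046242819606)) [[-0.02, -1.0, -0.0, -0.09], [1.0, -0.02, 0.09, -0.63], [-0.09, -0.0, 1.0, -1.21], [0.0, 0.0, 0.0, 1.0]]
```

View pics/crop.png

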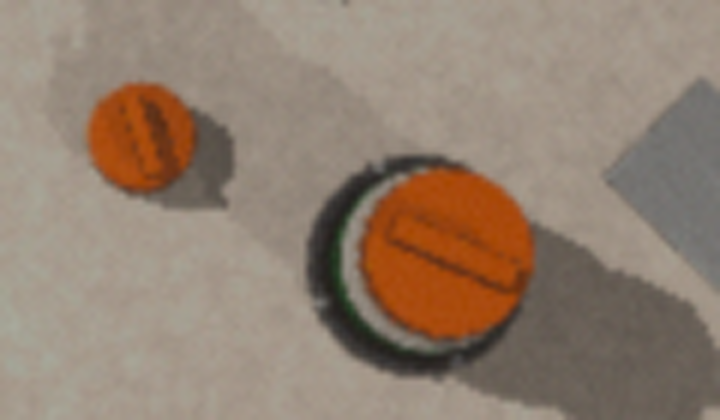

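The crop shows the large knurled cap on the tub at about crop (448,252). Its bar runs from (390,228) to (520,280), so its yaw is about 67°. The small cap, at crop (142,137), is the decoy. I'm setting out via the tablet.

Call:
move_arm --targets '[[[-40, -27, -4], [0, 0, 0.9], -1], [[-80, -54, -8], [0, 0, 1.8], -1], [[-120, -80, -12], [0, 0, 2.7], -1], [[-160, -107, -16], [0, 0, 3.6], -1], [[-198, -133, -20], [0, 0, 4.5], -1]]'

```text
clock: 1.98
tcp_pos: [0.3009, 0.3791, 0.2516]
orientation: [0.0, 0.496, 0.868, 0.0]
wrist_force: [0.8, 0.5, -0.2]
finger_gap: 0.0857
grip_force: 0.0
```

```bash
cat > d.py <<'E'
import sys
from h import *
# python d.py x y z yaw_of_tool_y : shift (mm, tool axes) and turn about tool z (units of 10deg, + = clockwise)
def delta(t,yaw=None):
    s,M=st(); y=np.degrees(np.arctan2(M[1,1],M[0,1]))
    print('t',round(s['clock'],2),'tcp',np.round(s['tcp_pos'],4),'yaw_y',round(y,1),'tilt',M[:,2].round(3),'F',np.round(s['wrist_force'],1),'gap',round(s['finger_gap'],4),'q6',np.round(s['joint_pos'],2)[5])
    print('shift',np.round(M.T@(np.array(t)-s['tcp_pos'])*1000,1),'turn',None if yaw is None else round(-((yaw-y+180)%360-180)/10,2))
if __name__=='__main__':
    a=list(map(float,sys.argv[1:])); delta(a[:3],a[3] if len(a)>3 else None)
E
python3 d.py .45 .06 .25 2
```

```text
t 1.98 tcp [0.3009 0.3791 0.2516] yaw_y 30.6 tilt [ 0.001  0.    -1.   ] F [ 0.8  0.5 -0.2] gap 0.0857 q6 1.77
shift [-350.5  -33.9    1.6] turn 2.86
```

Call:
move_arm --targets '[[[-60, -6, 0], [0, 0, 0.6], -1], [[-120, -12, 0], [0, 0, 1.2], -1], [[-180, -18, 0], [0, 0, 1.8], -1], [[-240, -23, 0], [0, 0, 2.4], -1], [[-300, -29, 0], [0, 0, 3.0], -1]]'

```text
clock: 2.6
tcp_pos: [0.4297, 0.106, 0.2516]
orientation: [0.0, 0.703, 0.711, 0.001]
wrist_force: [1.3, 0.8, -0.7]
finger_gap: 0.085
grip_force: 0.0
```

```bash
python3 d.py .565 -.247 .25 -23
cat > w.py <<'E'
from h import *
import sys
def look(names,tag=None):
    s,M=st(); p=env.read_camera('wrist')
    if tag: save(p,tag+'.png')
    for t in names:
        for d in env.landmark_of(t,p)[:2]: print(t,np.round(d['centre'],4).tolist(),round(d['confidence'],2))
    return s,M,p
def ray(s,M,p,uv):
    f=200/np.tan(np.radians(p['fovy'])/2); d=np.array([uv[0]-p['cx'],uv[1]-p['cy']]); r=np.hypot(*d); th=r/f
    c=np.array([np.sin(th)*d[0]/r,-np.sin(th)*d[1]/r,-np.cos(th)])
    m=p['mount']; return M@m[:3,3]+s['tcp_pos'], M@m[:3,:3]@c
def pix(s,M,p,X):
    m=p['mount']; c=m[:3,:3].T@(M.T@(np.array(X)-s['tcp_pos'])-m[:3,3])
    f=200/np.tan(np.radians(p['fovy'])/2); th=np.arctan2(np.hypot(c[0],c[1]),-c[2]); h=np.hypot(c[0],c[1])
    return p['cx']+f*th*c[0]/h, p['cy']-f*th*c[1]/h
if __name__=='__main__':
    s,M,p=look(sys.argv[2:],sys.argv[1])
E
python3 w.py w1 tablet
```

```text
t 2.6 tcp [0.4297 0.106  0.2516] yaw_y 0.7 tilt [ 0.001  0.    -1.   ] F [ 1.3  0.8 -0.7] gap 0.085 q6 1.62
shift [-354.6  131.2    1.7] turn 2.37
tablet [0.4555, 0.0289, 0.0001] 0.73
```

View pics/w1.png

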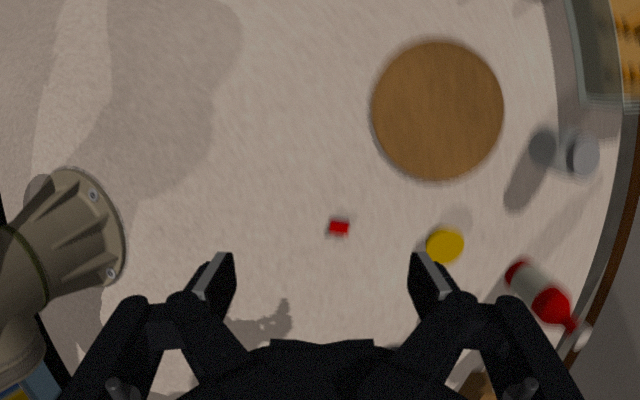

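The image shows the tablet at (339,227), the plate at (437,110) and the dip pot at (445,245). On to above the cap.

Call:
move_arm --targets '[[[-59, 22, 0], [0, 0, 0.4], -1], [[-118, 44, 0], [0, 0, 0.8], -1], [[-177, 66, 0], [0, 0, 1.2], -1], [[-236, 87, 0], [0, 0, 1.6], -1], [[-295, 109, 0], [0, 0, 2.0], -1]]'

```text
clock: 3.32
tcp_pos: [0.5424, -0.1846, 0.2515]
orientation: [0.0, 0.815, 0.579, 0.0]
wrist_force: [0.3, 0.8, 0.6]
finger_gap: 0.0852
grip_force: 0.0
```

```bash
python3 d.py .565 -.247 .25 -23
```

```text
t 3.33 tcp [ 0.5424 -0.1846  0.2515] yaw_y -19.2 tilt [ 0.001  0.    -1.   ] F [0.3 0.8 0.6] gap 0.0852 q6 1.44
shift [-51.5  41.9   1.4] turn 0.38
```

Call:
move_arm --targets '[[[-50, 40, 0], [0, 0, 0.38], -1], [[-50, 40, 0], [0, 0, 0.38], -1], [[-50, 40, 0], [0, 0, 0.38], -1]]'

```text
clock: 3.7
tcp_pos: [0.5629, -0.2432, 0.2508]
orientation: [-0.001, 0.833, 0.553, -0.0]
wrist_force: [-1.2, 0.4, 0.3]
finger_gap: 0.0855
grip_force: 0.0
```

```bash
python3 w.py w2 cap cap_top tub_mouth;python3 - <<'E'
from w import *
s,M=st();p=env.read_camera('wrist')
for X in ([.565,-.247,.1465],[.565,-.247,.1265]): print(pix(s,M,p,X))
for a in (60,67,75):
    d=np.array([np.cos(np.radians(a)),np.sin(np.radians(a)),0])*.027; o=np.array([.565,-.247,.1465])
    print(a,np.round([pix(s,M,p,o+d),pix(s,M,p,o-d)]).tolist())
E
python3 d.py .565 -.247 .25 -23
```

```text
cap [0.5611, -0.2437, 0.0942] 0.79
cap_top [0.5645, -0.2445, 0.1297] 0.71
cap_top [0.6215, -0.1269, 0.0198] 0.57
(np.float64(324.6856910490107), np.float64(201.72430757997287))
(np.float64(324.4707364017449), np.float64(195.0102246605192))
60 [[329.0, 170.0], [321.0, 231.0]]
67 [[325.0, 170.0], [324.0, 231.0]]
75 [[320.0, 170.0], [329.0, 231.0]]
t 3.95 tcp [ 0.563  -0.2424  0.252 ] yaw_y -22.8 tilt [ 0.001 -0.    -1.   ] F [-0.9  0.4 -0.7] gap 0.0855 q6 1.43
shift [-3.5  3.6  2. ] turn 0.02
```

View pics/w2.png

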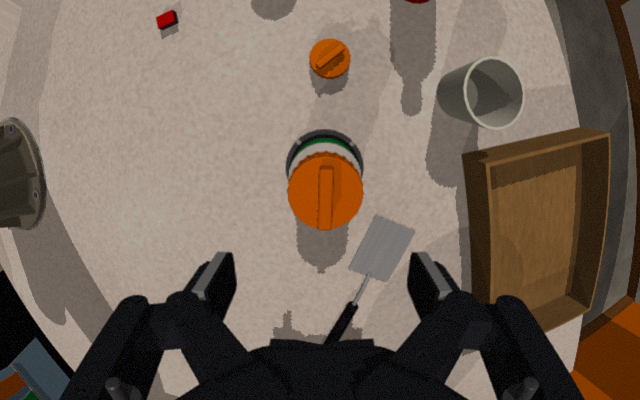

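The image shows the cap centred at (326,190), with its bar vertical from (326,167) to (326,228). That is within 3 px of prediction, so yaw 67° is right and the centre is about (.566,-.245). The small decoy is at (330,58). Now descending and gripping the bar.

Call:
move_arm --targets '[[[-1, 4, 45], [0, 0, 0], -0.4], [[-1, 4, 90], [0, 0, 0], -0.2], [[-1, 4, 120], [0, 0, 0], 0], [[-1, 4, 120], [0, 0, 0], 0.2]]' --squeeze 70

```text
clock: 4.45
tcp_pos: [0.5646, -0.2445, 0.1291]
orientation: [-0.002, 0.833, 0.553, -0.001]
wrist_force: [-0.2, 0.7, -0.6]
finger_gap: 0.0341
grip_force: 0.0
```

```bash
python3 d.py .566 -.245 .131 -23; python3 w.py w3 cap_top
```

```text
t 4.45 tcp [ 0.5646 -0.2445  0.1291] yaw_y -22.9 tilt [-0.004  0.003 -1.   ] F [-0.2  0.7 -0.6] gap 0.0341 q6 1.43
shift [ 0.1  1.5 -1.9] turn 0.01
cap_top [0.5649, -0.2457, 0.129] 0.93
cap_top [0.6217, -0.1275, 0.0201] 0.69
```

View pics/w3.png

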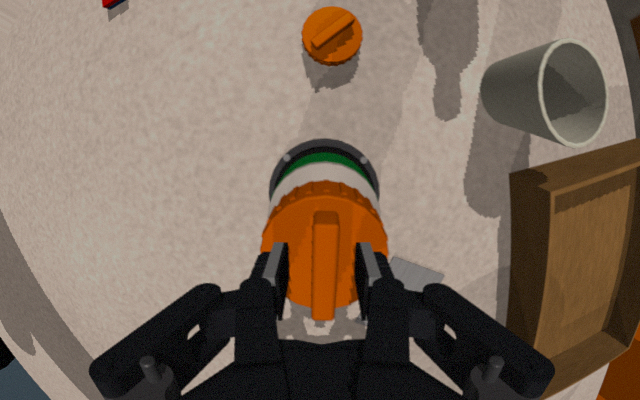

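The bar at column 323 is centred between the finger pads (288 and 357), and the fingers sit at mid-bar. Closing.

Call:
move_arm --targets '[[[0, 0, 0], [0, 0, 0], 1], [[0, 0, 0], [0, 0, 0], 1], [[0, 0, 0], [0, 0, 0], 1], [[0, 0, 0], [0, 0, 0], 1]]' --squeeze 70

```text
clock: 5.05
tcp_pos: [0.5668, -0.2467, 0.1333]
orientation: [0.001, 0.834, 0.552, 0.001]
wrist_force: [-1.0, 1.1, 6.9]
finger_gap: 0.0098
grip_force: 70.9
```

Call:
move_arm --targets '[[[0, 0, 3], [0, 0, 0], 1], [[0, 0, 5], [0, 0, 0], 1], [[0, 0, 5], [0, 0, 0], 1]]'

```text
clock: 5.42
tcp_pos: [0.5668, -0.2466, 0.1292]
orientation: [0.001, 0.834, 0.552, 0.001]
wrist_force: [-4.0, 2.2, 10.9]
finger_gap: 0.01
grip_force: 71.5
```

Call:
move_arm --targets '[[[0, 0, 3], [0, 0, 0], 1], [[0, 0, 4], [0, 0, 0], 1], [[0, 0, 4], [0, 0, 0], 1]]'

```text
clock: 5.8
tcp_pos: [0.5669, -0.2467, 0.1264]
orientation: [0.002, 0.834, 0.552, 0.001]
wrist_force: [-6.6, 4.6, 17.8]
finger_gap: 0.01
grip_force: 72.3
```

Call:
move_arm --targets '[[[0, -1, 0.5], [0, 0, -0.5], 1], [[0, -2, 0.5], [0, 0, -1.2], 1], [[0, -2, 0.5], [0, 0, -1.9], 1], [[0, -2, 0.5], [0, 0, -2.6], 1], [[0, -2, 0.5], [0, 0, -3.2], 1]]'

```text
clock: 6.42
tcp_pos: [0.5667, -0.2464, 0.1264]
orientation: [0.003, 0.648, 0.762, 0.001]
wrist_force: [-2.6, 3.6, 16.8]
finger_gap: 0.0099
grip_force: 72.3
```

```bash
python3 d.py .566 -.245 .131 37; python3 -c "
from h import *
print(env.get_state()['ft_torque'])"
```

```text
t 6.42 tcp [ 0.5667 -0.2464  0.1264] yaw_y 9.2 tilt [ 0.007 -0.003 -1.   ] F [-2.6  3.6 16.8] gap 0.0099 q6 0.87
shift [ 1.5 -0.4 -4.6] turn -2.78
[ 0.63407116  0.53297759 -0.19260226]
```

Call:
move_arm --targets '[[[0, 0, 0], [0, 0, -0.7], 1], [[0, 0, 0], [0, 0, -1.4], 1], [[0, 0, 0], [0, 0, -2.1], 1], [[0, 0, 0], [0, 0, -2.8], 1], [[0, 0, 0], [0, 0, -2.8], 1]]'

```text
clock: 7.05
tcp_pos: [0.5663, -0.2461, 0.1263]
orientation: [0.003, 0.445, 0.895, 0.0]
wrist_force: [-2.7, 3.7, 17.3]
finger_gap: 0.0097
grip_force: 72.3
```

```bash
python3 d.py .585 .19 .25 37; python3 w.py w4 cap
```

```text
t 7.05 tcp [ 0.5663 -0.2461  0.1263] yaw_y 37.1 tilt [ 0.006 -0.002 -1.   ] F [-2.7  3.7 17.3] gap 0.0097 q6 0.38
shift [ 335.7  278.6 -124.6] turn 0.01
cap [0.5651, -0.2461, 0.0891] 0.84
cap [0.6258, -0.119, 0.0001] 0.75
```

View pics/w4.png

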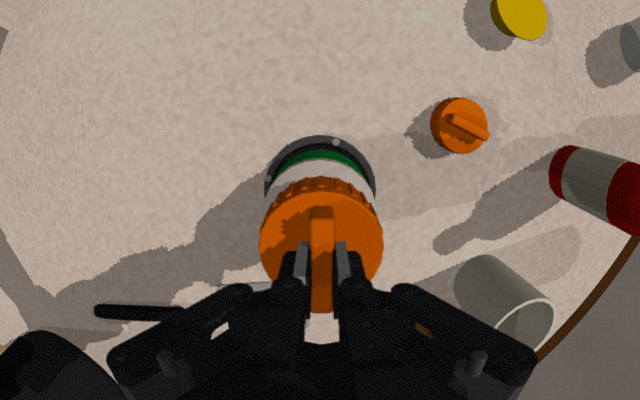

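The bar is still aligned between the fingers at column 320, and the cap has turned with the tool by 60°. Lifting straight up.

Call:
move_arm --targets '[[[0, 0, -10], [0, 0, 0], 1], [[0, 0, -25], [0, 0, 0], 1], [[0, 0, -50], [0, 0, 0], 1], [[0, 0, -85], [0, 0, 0], 1], [[0, 0, -125], [0, 0, 0], 1]]'

```text
clock: 7.78
tcp_pos: [0.5642, -0.2456, 0.2477]
orientation: [-0.001, 0.446, 0.895, 0.0]
wrist_force: [0.3, -0.3, -0.4]
finger_gap: 0.0098
grip_force: 69.9
```

```bash
python3 d.py .585 .19 .25 37
python3 - <<'E'
from h import *
p=env.read_camera('top')
for t in('cap','tub_mouth','plate'):
    for d in env.landmark_of(t,p)[:2]: print(t,np.round(d['centre'],4),d['confidence'])
E
```

```text
t 7.78 tcp [ 0.5642 -0.2456  0.2477] yaw_y 37.1 tilt [-0.001  0.001 -1.   ] F [ 0.3 -0.3 -0.4] gap 0.0098 q6 0.38
shift [335.1 279.1  -2.1] turn 0.01
cap [ 0.5647 -0.242   0.2105] 0.64
cap [ 0.6221 -0.123  -0.0017] 0.61
tub_mouth [ 0.5668 -0.2458  0.1163] 0.72
tub_mouth [ 0.5245 -0.4554  0.002 ] 0.34
plate [0.5849 0.1898 0.0006] 0.6
```

Call:
move_arm --targets '[[[40, 33, 0], [0, 0, 0], 1], [[85, 70, 0], [0, 0, 0], 1], [[130, 108, 0], [0, 0, 0], 1], [[175, 145, 0], [0, 0, 0], 1], [[220, 183, 0], [0, 0, 0], 1]]'

```text
clock: 8.6
tcp_pos: [0.577, 0.042, 0.2451]
orientation: [-0.001, 0.446, 0.895, -0.001]
wrist_force: [1.6, -0.6, -0.6]
finger_gap: 0.0103
grip_force: 69.9
```

Call:
move_arm --targets '[[[40, 33, 15], [0, 0, 0], 1], [[80, 66, 50], [0, 0, 0], 1], [[113, 95, 90], [0, 0, 0], 1], [[115, 96, 130], [0, 0, 0], 1], [[115, 96, 150], [0, 0, 0], 1]]'

```text
clock: 9.22
tcp_pos: [0.582, 0.1904, 0.0921]
orientation: [-0.003, 0.445, 0.896, -0.002]
wrist_force: [-0.2, -0.5, -0.2]
finger_gap: 0.0099
grip_force: 69.9
```

```bash
python3 d.py .585 .19 .045 37
python3 - <<'E'
from h import *
p=env.read_camera('scene'); save(p,'s2.png')
for t in('cap','plate','tub_mouth'):
    for d in env.landmark_of(t,p)[:2]: print(t,np.round(d['centre'],4),d['confidence'])
E
```

```text
t 9.22 tcp [0.582  0.1904 0.0921] yaw_y 37.2 tilt [-0.007 -0.001 -1.   ] F [-0.2 -0.5 -0.2] gap 0.0099 q6 1.11
shift [-2.2  2.4 47.1] turn 0.02
cap [0.58   0.1889 0.0496] 0.87
cap [ 0.622  -0.1257  0.0012] 0.87
plate [0.5788 0.1918 0.003 ] 0.89
tub_mouth [ 0.5629 -0.2457  0.1127] 0.76
tub_mouth [ 0.5247 -0.4558 -0.0023] 0.66
```

Call:
move_arm --targets '[[[0, 1, 25], [0, 0, 0], 1], [[0, 1, 40], [0, 0, 0], 1], [[0, 1, 45], [0, 0, 0], 1], [[0, 1, 45], [0, 0, 0], 1]]'

```text
clock: 9.93
tcp_pos: [0.5862, 0.1903, 0.052]
orientation: [-0.0, 0.446, 0.895, 0.0]
wrist_force: [-0.7, -0.3, -0.4]
finger_gap: 0.01
grip_force: 69.9
```

Call:
move_arm --targets '[[[-1, 0, 4], [0, 0, 0], 1], [[-1, 0, 6], [0, 0, 0], 1], [[-1, 0, 7], [0, 0, 0], 1], [[-1, 0, 7], [0, 0, 0], 1]]'

```text
clock: 10.42
tcp_pos: [0.5866, 0.1897, 0.0448]
orientation: [-0.0, 0.446, 0.895, 0.0]
wrist_force: [-0.7, 0.5, -1.1]
finger_gap: 0.0098
grip_force: 69.9
```

Call:
move_arm --targets '[[[0, 0, 1.5], [0, 0, 0], 1], [[0, 0, 2.5], [0, 0, 0], 1], [[0, 0, 2.5], [0, 0, 0], 1]]'

```text
clock: 10.8
tcp_pos: [0.5865, 0.1897, 0.0443]
orientation: [0.0, 0.446, 0.895, 0.0]
wrist_force: [-5.0, -1.0, 11.7]
finger_gap: 0.0095
grip_force: 71.6
```

Call:
move_arm --targets '[[[0, 0, -1.5], [0, 0, 0], 1], [[0, 0, -1.5], [0, 0, 0], 0.2], [[0, 0, -1.5], [0, 0, 0], 0], [[0, 0, -1.5], [0, 0, 0], 0], [[0, 0, -1.5], [0, 0, 0], 0]]'

```text
clock: 11.42
tcp_pos: [0.5867, 0.1896, 0.0436]
orientation: [-0.0, 0.446, 0.895, -0.0]
wrist_force: [-0.1, -0.1, 0.3]
finger_gap: 0.0429
grip_force: 0.0
```

Call:
move_arm --targets '[[[0, 0, -20], [0, 0, 0], 0], [[0, 0, -60], [0, 0, 0], 0], [[0, 0, -105], [0, 0, 0], 0]]'

```text
clock: 11.8
tcp_pos: [0.586, 0.1895, 0.1491]
orientation: [-0.001, 0.446, 0.895, -0.001]
wrist_force: [1.1, -0.2, 0.4]
finger_gap: 0.0423
grip_force: 0.0
```

```bash
python3 - <<'E'
from w import *
p=env.read_camera('scene'); save(p,'s3.png')
for t in('cap','plate'):
    for d in env.landmark_of(t,p)[:2]: print(t,np.round(d['centre'],4),d['confidence'])
# tablet yaw from top image and wrist picture w1 (pose not kept) -> look again
q=env.read_camera('top')
c=q['pixels'][257:287,262:297]; cv2.imwrite('pics/tab.png',cv2.cvtColor(cv2.resize(c,None,fx=14,fy=14,interpolation=cv2.INTER_CUBIC),cv2.COLOR_RGB2BGR))
m=env.regions_of('tablet',q)[0]['mask']; print(m.sum(),cv2.minAreaRect(np.argwhere(m)[:,::-1].astype(np.float32)))
E
python3 d.py .42 .03 .16 0
```

```text
cap [ 5.869e-01  1.881e-01 -4.000e-04] 0.92
cap [ 0.6221 -0.1248  0.0009] 0.73
plate [0.5826 0.1912 0.0022] 0.84
t 12.05 tcp [0.5866 0.1896 0.1486] yaw_y 37.1 tilt [-0.  0. -1.] F [ 0.1 -0.2  0.3] gap 0.0429 q6 1.11
shift [ -27.  -229.1  -11.5] turn 3.71Traceback (most recent call last):
  File "<stdin>", line 8, in <module>
IndexError: list index out of range
```

Call:
move_arm --targets '[[[-12, -50, -12], [0, 0, 0.9], 0], [[-24, -100, -12], [0, 0, 1.8], 0], [[-37, -150, -12], [0, 0, 2.7], 0], [[-49, -204, -12], [0, 0, 3.7], 0], [[-49, -204, -12], [0, 0, 3.7], 0]]'

```text
clock: 12.68
tcp_pos: [0.4495, 0.0259, 0.1591]
orientation: [-0.002, 0.708, 0.706, -0.002]
wrist_force: [-0.3, 0.2, -0.5]
finger_gap: 0.0427
grip_force: 0.0
```

```bash
python3 - <<'E'
from w import *
s,M,p=look(['tablet','tablet_mid'],'w5')
c=env.regions_of('tablet',p)
o=np.array([.454,.028,.014])
print(pix(s,M,p,o))
if c:
    m=c[0]['mask']; r=cv2.minAreaRect(np.argwhere(m)[:,::-1].astype(np.float32)); print(m.sum(),r)
    w=[]
    for uv in cv2.boxPoints(r):
        a,d=ray(s,M,p,uv); w.append(a+d*(.012-a[2])/d[2])
    w=np.array(w); print(w.round(4).tolist(),w.mean(0)); e=np.diff(w,axis=0)
    print([(np.linalg.norm(v).round(4),np.degrees(np.arctan2(v[1],v[0])).round(1)) for v in e])
i=p['pixels']; u,v=map(int,pix(s,M,p,o))
cv2.imwrite('pics/tab.png',cv2.cvtColor(cv2.resize(i[max(v-60,0):v+60,u-80:u+80],None,fx=4,fy=4),cv2.COLOR_RGB2BGR))
E
python3 d.py .454 .028 .16 0
```

```text
tablet [0.4546, 0.0314, 0.0002] 0.95
tablet_mid [0.4588, 0.0309, -0.001] 0.73
tablet_mid [0.4546, 0.0283, 0.0068] 0.61
(np.float64(326.15726659543583), np.float64(183.18448117579246))
610 ((325.47998046875, 181.13999938964844), (27.577163696289062, 23.334524154663086), 8.13010311126709)
[[0.4385, 0.02, 0.012], [0.442, 0.0428, 0.012], [0.468, 0.039, 0.012], [0.465, 0.016, 0.012]] [0.45337831 0.0294295  0.012     ]
[(np.float64(0.0231), np.float64(81.4)), (np.float64(0.0263), np.float64(-8.4)), (np.float64(0.0232), np.float64(-97.3))]
t 12.88 tcp [0.4538 0.028  0.1603] yaw_y 0.1 tilt [-0.  0. -1.] F [ 0.2  0.4 -0.2] gap 0.0424 q6 1.45
shift [0.  0.2 0.3] turn 0.01
```

View pics/tab.png

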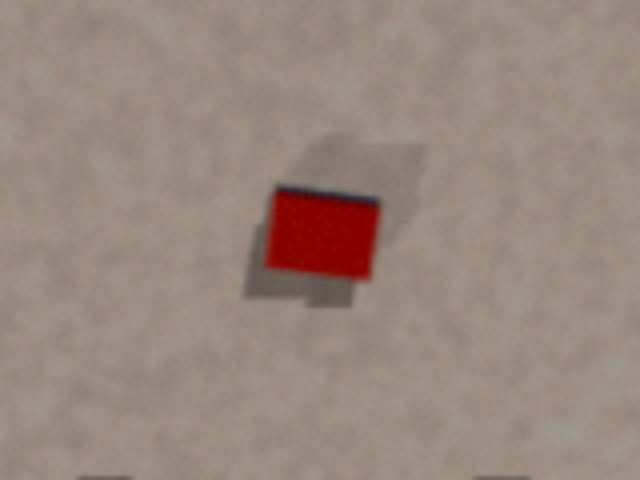

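The close view shows the red tablet (crop 270–380 × 190–280) with its long side at yaw about -7° and its centre at (.4537,.0295). I'll grip its short side, so the tool's y axis goes to yaw 83°.

Call:
move_arm --targets '[[[1, 0, 20], [0, 0, -1], 0], [[1, 0, 40], [0, 0, -2], 0], [[1, 0, 60], [0, 0, -3], 0], [[1, 0, 80], [0, 0, -4], 0], [[1, 0, 90], [0, 0, -5], 0]]'

```text
clock: 13.5
tcp_pos: [0.4534, 0.0297, 0.0692]
orientation: [-0.001, 0.338, 0.941, -0.0]
wrist_force: [0.3, -0.6, 0.5]
finger_gap: 0.0428
grip_force: 0.0
```

Call:
move_arm --targets '[[[0, 0, 0], [0, 0, -1], 0], [[0, 0, 0], [0, 0, -2], 0], [[0, 0, 0], [0, 0, -3], 0], [[0, 0, 0], [0, 0, -3.3], 0], [[0, 0, 0], [0, 0, -3.3], 0]]'

```text
clock: 14.12
tcp_pos: [0.454, 0.0294, 0.0704]
orientation: [-0.0, 0.06, 0.998, 0.0]
wrist_force: [0.8, -0.3, -0.8]
finger_gap: 0.0428
grip_force: 0.0
```

```bash
python3 d.py .4538 .0294 .003 83
python3 - <<'E'
from w import *
s,M,p=look(['tablet'],'w6')
for x in (.012,): print(pix(s,M,p,[.4538,.0294,x]))
for c in env.regions_of('tablet',p)[:1]:
    r=cv2.minAreaRect(np.argwhere(c['mask'])[:,::-1].astype(np.float32)); print(r)
    a,d=ray(s,M,p,r[0]); print(a+d*(.012-a[2])/d[2])
E
```

```text
t 14.12 tcp [0.454  0.0294 0.0704] yaw_y 83.1 tilt [-0.  0. -1.] F [ 0.8 -0.3 -0.8] gap 0.0428 q6 0.01
shift [ 0.2 -0.1 67.4] turn 0.01
tablet [0.4543, 0.0309, 0.0012] 0.91
(np.float64(322.3392107611248), np.float64(216.554012780042))
((320.5, 214.0), (42.0, 27.0), 90.0)
[0.45178774 0.02836573 0.012     ]
```

View pics/w6.png

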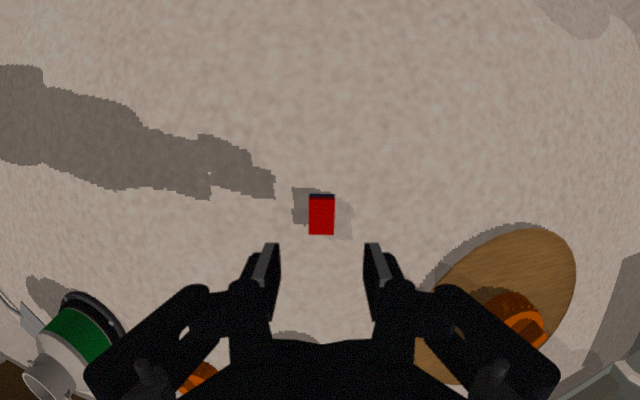

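The tablet is upright at (321,214), centred between the pads (278 and 366) and aligned. Descending and gripping.

Call:
move_arm --targets '[[[1, -1, 30], [0, 0, 0], 0], [[1, -1, 55], [0, 0, 0], 0], [[1, -1, 67], [0, 0, 0], 0], [[1, -1, 67], [0, 0, 0], 0], [[1, -1, 67], [0, 0, 0], 0.4]]' --squeeze 25

```text
clock: 14.9
tcp_pos: [0.4531, 0.0277, 0.0045]
orientation: [0.001, 0.061, 0.998, 0.0]
wrist_force: [0.1, 0.0, -0.4]
finger_gap: 0.0264
grip_force: 0.0
```

Call:
move_arm --targets '[[[0, 0, 0], [0, 0, 0], 1], [[0, 0, 0], [0, 0, 0], 1], [[0, 0, 0], [0, 0, 0], 1]]' --squeeze 25

```text
clock: 15.28
tcp_pos: [0.4533, 0.0276, 0.0047]
orientation: [0.001, 0.061, 0.998, 0.0]
wrist_force: [-0.8, -0.0, 6.3]
finger_gap: 0.0169
grip_force: 26.4
```

Call:
move_arm --targets '[[[0, 0, -30], [0, 0, 0], 1], [[0, 0, -80], [0, 0, 0], 1], [[0, 0, -130], [0, 0, 0], 1], [[0, 0, -165], [0, 0, 0], 1], [[0, 0, -165], [0, 0, 0], 1]]'

```text
clock: 15.9
tcp_pos: [0.4544, 0.0275, 0.1718]
orientation: [0.003, 0.061, 0.998, -0.0]
wrist_force: [-0.2, -0.1, -0.8]
finger_gap: 0.0167
grip_force: 25.6
```

```bash
python3 d.py .566 -.246 .168 -10
```

```text
t 15.9 tcp [0.4544 0.0275 0.1718] yaw_y 83.1 tilt [ 0.006 -0.001 -1.   ] F [-0.2 -0.1 -0.8] gap 0.0167 q6 0.0
shift [-143.8 -258.     4.7] turn 9.31
```

Call:
move_arm --targets '[[[-28, -51, 0], [0, 0, 0], 1], [[-56, -102, 0], [0, 0, 0], 1], [[-85, -153, 0], [0, 0, 0], 1], [[-114, -205, 0], [0, 0, 0], 1], [[-144, -258, 0], [0, 0, 0], 1]]'

```text
clock: 16.52
tcp_pos: [0.5638, -0.2472, 0.167]
orientation: [-0.001, 0.061, 0.998, 0.001]
wrist_force: [1.0, -0.1, 0.5]
finger_gap: 0.0169
grip_force: 25.6
```

Call:
move_arm --targets '[[[0, 0, 0], [0, 0, 0], 1], [[0, 0, 0], [0, 0, 0], 1]]'

```text
clock: 16.77
tcp_pos: [0.5629, -0.2452, 0.1669]
orientation: [-0.002, 0.061, 0.998, 0.001]
wrist_force: [-0.8, 0.4, -0.4]
finger_gap: 0.0171
grip_force: 25.6
```

```bash
python3 - <<'E'
from w import *
s,M,p=look(['tub_mouth','tub','tablet_mid'],'w7')
t=env.read_camera('top'); sc=env.read_camera('scene')
for q in(t,sc):
  for n in('tub_mouth','tablet_mid','tub'):
    for d in env.landmark_of(n,q)[:1]: print(n,np.round(d['centre'],4),round(d['confidence'],2))
c=sc['pixels'][110:210,240:370]; cv2.imwrite('pics/s4.png',cv2.cvtColor(cv2.resize(c,None,fx=5,fy=5,interpolation=cv2.INTER_CUBIC),cv2.COLOR_RGB2BGR))
E
python3 d.py .566 -.246 .13
```

```text
tub_mouth [0.5667, -0.2435, 0.1138] 0.97
tub_mouth [0.7722, -0.2179, -0.002] 0.57
tub [0.5678, -0.2474, -0.005] 0.57
tablet_mid [0.5646, -0.2469, 0.1681] 0.72
tablet_mid [0.5711, -0.2501, -0.0015] 0.59
tub_mouth [ 0.5663 -0.2462  0.1166] 0.66
tub [ 0.5641 -0.2464  0.0023] 0.68
tub_mouth [ 0.5626 -0.2461  0.1088] 0.94
tablet_mid [ 0.5622 -0.2442  0.1691] 0.56
tub [ 5.606e-01 -2.486e-01 -1.000e-04] 0.86
t 17.38 tcp [ 0.5641 -0.2456  0.1689] yaw_y 83.1 tilt [ 0. -0. -1.] F [-0.8 -0.4 -0.6] gap 0.0172 q6 -0.42
shift [-1.9 -0.2 38.9] turn None
```

View pics/w7.png

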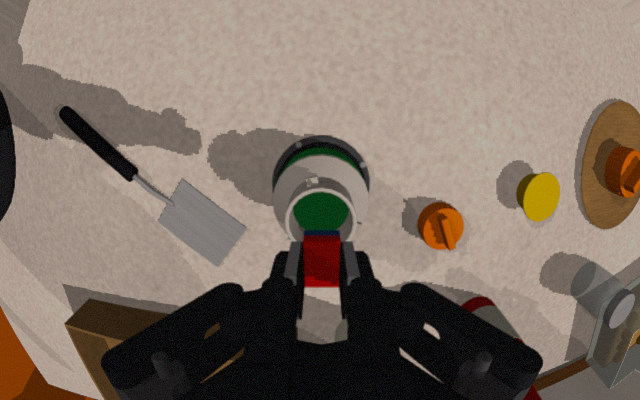

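The tablet is held at (321,260) over the open mouth (320,215), and the tub centre agrees at about (.566,-.246). Lowering to just above the rim, then releasing.

Call:
move_arm --targets '[[[-2, 0, 20], [0, 0, 0], 1], [[-2, 0, 40], [0, 0, 0], 1], [[-2, 0, 50], [0, 0, 0], 1], [[-2, 0, 53], [0, 0, 0], 1], [[-2, 0, 53], [0, 0, 0], 1]]'

```text
clock: 18.0
tcp_pos: [0.5663, -0.2462, 0.1162]
orientation: [0.0, 0.061, 0.998, -0.0]
wrist_force: [0.2, 0.4, -0.8]
finger_gap: 0.0171
grip_force: 25.6
```

```bash
python3 d.py .566 -.246 .115
python3 - <<'E'
from w import *
sc=env.read_camera('scene')
s,M,p=look([])
c=p['pixels'][160:340,200:440]; cv2.imwrite('pics/s5.png',cv2.cvtColor(cv2.resize(c,None,fx=3,fy=3,interpolation=cv2.INTER_CUBIC),cv2.COLOR_RGB2BGR))
E
```

```text
t 18.0 tcp [ 0.5663 -0.2462  0.1162] yaw_y 83.1 tilt [ 0. -0. -1.] F [ 0.2  0.4 -0.8] gap 0.0171 q6 -0.42
shift [0.3 0.2 1.2] turn None
```

View pics/s5.png

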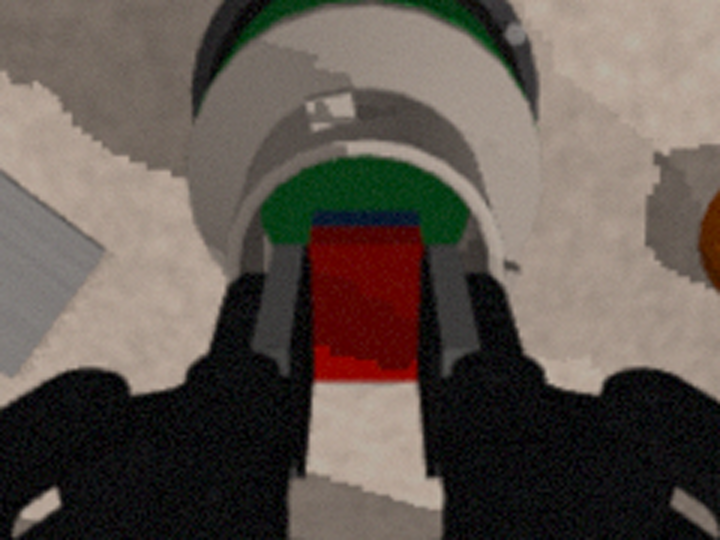

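The tablet is laterally centred over the mouth with no contact force. Releasing.

Call:
move_arm --targets '[[[0, 0, 0], [0, 0, 0], 0.3], [[0, 0, 0], [0, 0, 0], 0.2], [[0, 0, 0], [0, 0, 0], 0.2], [[0, 0, -20], [0, 0, 0], 0.2], [[0, 0, -70], [0, 0, 0], 0.2]]'

```text
clock: 18.73
tcp_pos: [0.5643, -0.2451, 0.1837]
orientation: [-0.003, 0.061, 0.998, 0.001]
wrist_force: [-0.0, -0.6, 0.1]
finger_gap: 0.0343
grip_force: 0.0
```

Call:
move_arm --targets '[[[0, 0, -40], [0, 0, 0], 0.2], [[40, 0, -60], [0, 0, 0], 0.2], [[90, 0, -60], [0, 0, 0], 0.2], [[90, 0, -60], [0, 0, 0], 0.2]]'

```text
clock: 19.23
tcp_pos: [0.4735, -0.234, 0.246]
orientation: [-0.001, 0.061, 0.998, 0.001]
wrist_force: [1.5, -0.4, 0.0]
finger_gap: 0.0338
grip_force: 0.0
```

Run:
```python
from w import *
s=env.get_state(); print(s['clock'],s['tcp_pos'],s['finger_gap'],s['wrist_force'])
t=env.read_camera('top'); sc=env.read_camera('scene')
for q in(t,sc):
  for n in('cap','tablet','plate','dip_pot','ketchup','salt_jar','cup'):
    print(n,[(np.round(d['centre'],3).tolist(),round(d['confidence'],2)) for d in env.landmark_of(n,q)[:2]])
a=cv2.resize(t['pixels'][140:280,170:430],None,fx=3,fy=3)
b=cv2.resize(sc['pixels'][130:210,240:350],None,fx=2,fy=2)
a[:160,-220:]=b
cv2.imwrite('pics/f.png',cv2.cvtColor(a,cv2.COLOR_RGB2BGR))
```

```text
19.225 [ 0.4735166  -0.23396868  0.24601196] 0.03384107559090266 [ 1.53155007 -0.40448843  0.03495189]
cap [([0.588, 0.193, 0.007], 0.7), ([0.622, -0.125, -0.0], 0.55)]
tablet [([0.563, -0.246, 0.05], 0.62)]
plate [([0.581, 0.192, -0.002], 0.71)]
dip_pot [([0.605, 0.006, -0.001], 0.85), ([0.566, -0.25, 0.112], 0.7)]
ketchup [([0.768, -0.061, -0.0], 0.82), ([0.522, -0.456, -0.0], 0.5)]
salt_jar [([0.766, 0.16, 0.005], 0.75)]
cup [([0.77, -0.222, -0.002], 0.73)]
cap [([0.622, -0.123, -0.0], 0.74), ([0.587, 0.186, 0.0], 0.66)]
tablet []
plate [([0.584, 0.192, 0.003], 0.6)]
dip_pot [([0.603, 0.002, -0.0], 0.92)]
ketchup [([0.768, -0.06, 0.002], 0.98)]
salt_jar [([0.769, 0.158, 0.002], 0.97), ([0.563, -0.247, 0.001], 0.62)]
cup [([0.768, -0.224, -0.002], 0.89), ([0.583, 0.193, 0.002], 0.4)]
```

View pics/f.png

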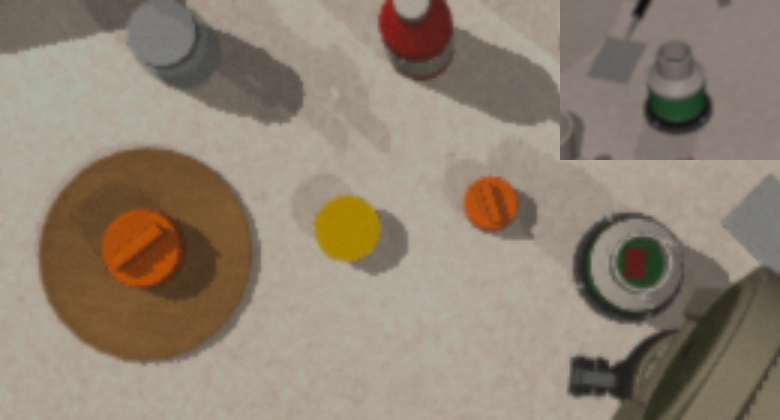

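The image shows the cap bar side up at the middle of the plate (143,247) and the tablet inside the open tub (635,262). Everything else stands where it was, so I'm handing in.

```bash
python3 -c "
from h import *
print(env.hand_in())"
```

```text
the job is handed in; nothing more can be done
None
```

The job is handed in at about 19 s of the 53 s allowed: the tub is open, its cap sits bar side up near the middle of the plate, the tablet is inside the tub, and the other things appear undisturbed in the final pictures.

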